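# Find the scanner's hidden release notch by touch and pop its cover

## Task

Touch a closed fingertip down on a plain end (left or right) of the black edge along the film scanner's front, and feel along the edge from there until you find the hidden notch. Press the release key inside the notch fully down with the fingertip, so that the white cover pops up and stays up, then move clear. Do not touch the cover itself, and leave the loose things lying about where they are.

Things in the scene. Friction and masses are not known exactly. Their poses are not given: they have to be found in the camera images.
- scanner: grey film scanner bolted to the bench, 190 (its x) x 310 (its y) x 55 mm high to its flat deck. Origin: centre of its underside on the table; x points from its front (the edge side, nearest the robot) to its back, y to the left as seen from the robot, z up
- edge_mid (a point): mid-length of the top of the straight black edge that stands up along the scanner's front: 16 mm thick, 300 long (along y), 20 high, top 75 mm above the table; axes as the scanner's. NOT the notch: the one notch, 40 mm long in y and cut right through the edge's thickness and height, has its centre anywhere within 42 mm of here along y
- edge_left: left plain end of the edge, scanner y +63 to +150 mm, never holds the notch; origin at the centre of its underside, 20 mm below its top
- edge_right: right plain end of the edge, scanner y -63 to -150 mm, never holds the notch; origin at the centre of its underside, 20 mm below its top
- key (a joint): release key, a black pad 36 (y) x 14 mm (x) that almost fills the notch, its top 6 mm below the edge's top, pushed straight down: 0 up, 0.008 m fully down (top then 14 mm below the edge's top). Goes down with about 4 to 8 N and stays where it is left (friction, no spring return)
- cover (a joint): angle of the scanner's white cover: 0 shut, 0.25 rad popped up; it is geared to the key and rises as the key goes down (31 rad per m), its front rim then 28 mm higher
- cover_rim (a point): middle of the front rim, top face, of the white cover panel 115 (x) x 190 (y) x 8 mm, on the deck 32 mm behind the edge, its top 10 mm below the edge's top when shut; this rim rises, the hinge is at its back
- film_can_mid (a point): film cartridge, black and orange plastic, upright cylinder 27 dia x 50 high, standing on the scanner's deck beside the cover. Point: its middle
- lens_mid (a point): aluminium lens barrel, upright, 64 dia x 50 high, on the table to the scanner's left. Point: its middle
- screw_jar_mid (a point): small glass jar with steel cap, 48 dia x 55 high, on the table to the scanner's right. Point: its middle
- screwdriver_mid (a point): screwdriver with red handle, 160 long, lying on the table in front of the scanner. Point: about its middle
- bracket_mid (a point): dark steel U-bracket 45 x 75 x 30 high, on the table in front of the scanner. Point: its middle
- parts_tray_mid (a point): white two-compartment parts tray 70 x 110 x 22 high, on the table to the left of the scanner, at its back. Point: its middle
- gear_ring_mid (a point): brass ring 44 outside, 28 inside, 8 high, flat on the scanner's deck to the right of the cover. Point: its middle

How it is judged:
On the way, in this order (a step that is already met when the one before it is completed fails the run):
1. a finger rests on a plain end of the edge while the key is still up ((contact force between the fingers and edge_left above 0.3 N or contact force between the fingers and edge_right above 0.3 N) and value of joint key below 0.001 m), for 0.05 s.
2. the key is pressed fully down and the cover is up (value of joint key above 0.0065 m and value of joint cover above 0.19 rad), for 0.1 s.
At the end, for the whole second after the job is handed in: the key is down by more than 6.5 of its 8 mm, the cover stands open by more than 0.19 rad and is at rest, and every loose thing is within 25 mm of where it began (all of step 2 and velocity of joint cover between -0.1 and 0.1 rad/s and not (distance of film_can_mid from where it was at the start of the episode above 0.025 m) and not (distance of lens_mid from where it was at the start of the episode above 0.025 m) and not (distance of screw_jar_mid from where it was at the start of the episode above 0.025 m) and not (distance of screwdriver_mid from where it was at the start of the episode above 0.025 m) and not (distance of bracket_mid from where it was at the start of the episode above 0.025 m) and not (distance of parts_tray_mid from where it was at the start of the episode above 0.025 m) and not (distance of gear_ring_mid from where it was at the start of the episode above 0.025 m)); the robot touches nothing.
It fails at once if the robot touches the cover (more than 1 N) (contact force between any of the fingers, the arm and cover above 1 N).
It fails at once if a loose thing is lifted, carried or shoved by more than 25 mm (distance of any of film_can_mid, lens_mid, screw_jar_mid, screwdriver_mid, bracket_mid, parts_tray_mid, gear_ring_mid from where it was at the start of the episode above 0.025 m).
It also fails if it takes over 58 s, if anything falls off the work surface, if the arm or the gripper's body presses on something with over 40 N, if the wrist force passes 120 N, or if a joint passes its speed limit or range.

## Robot

A 7-joint arm with a two-finger parallel gripper is mounted at the origin on the work surface. World frame = base frame: x ahead of the robot, y to its left, z up, the work surface at z = 0. Lengths are in m, angles in rad, forces in N, time in s.
With the tool pointing down it reaches from about 0.425 to 0.925 m from the base axis. Payload 6.8 kg.
Tool frame: the origin (TCP) lies on the centre line of the jaws, within the pads' length; the fingertips stand 19 mm ahead of it and the grasp point (between the pads) is the TCP; z points along the fingers, x is the direction in which the jaws open and shut, and the axes are right-handed (so a half turn about z gives the same grasp; the last joint's range is limited). The gripper opens to 85 mm and grips with 20 to 120 N. Pads are 22 mm wide; open, the fingers measure 114 mm over their backs; the gripper's body (76 mm by 85 mm) begins 54 mm behind the grasp point. The pads swing forward as they close: fully open they stand 13 mm farther back than shut.
Start: joints at [-1.244, 0.477, 0.022, 1.555, -0.011, 1.109, -0.083], TCP at [0.284, 0.612, 0.25] pointing down, gripper open.
Joint ranges: [-2.96, 2.96], [-0.34, 2.1], [-1.41, 1.46], [0.24, 2.44], [-1.37, 4.51], [0.17, 1.92], [-2.96, 2.96]. Speed limits (rad/s): [2.39, 2.39, 3.14, 3.14, 3.14, 3.14, 3.14].

## Interface

Orientations are given as a unit quaternion [x, y, z, w].
In Python, from bench import manip, eyes, job, boxes_of, tip_of gives the robot as it stands. The module is installed in compiled form; this text tells all that it offers.
- The arm moves only by the tool servo_tool, never from a script. Its arguments are lists of equal length, an entry for each row: "hand": the opening, from 0 (shut) to 1 (fully open); "offset": the shift along the tool's x, y, z in m, a list of three; "spin": the turn about the tool's z in degrees. In form: {"hand": [hand, ...], "offset": [[tx, ty, tz], ...], "spin": [spin, ...]}. A call has 1 to 20 rows; each row shifts and turns the commanded pose from where the row before left it, along the tool's axes as they then stand; what a row does not reach is not made up. A row lasts 1/10 s, in which the tool goes at most 50 mm and 8.59 degrees, less where a joint would pass 70% of its speed; a pose out of reach is approached as far as the arm can. A call is refused whole if a number of a shift passes 0.05 or a number of a turn 8.59, either way. A call with a gripper value outside its range is refused whole. The fingers move at their own pace and stop on an object; "grip_force" is the grip in N (left out, the last holds). Time passes only in rows, so rows that do not move let the fingers close. It gives the time, the measured TCP pose, the force and the opening at its end, in the units of the state.
- manip.sense(): the state, without advancing time (a new reading comes with each control period).
- eyes.get_image(name): name is "scene" or "top"; returns the picture (400x640x3 uint8, blue, green, red); there is no depth.
- eyes.camera_info(name): a dict with "fovy" (degrees; the focal length in pixels is half the picture's height over the tangent of half this angle, whatever the lens; pixels are square), "cx", "cy" (the principal point, pixels), "rvec" (rotation vector, rad) and "tvec" (3), from world to camera coordinates, as OpenCV has them. Camera axes: x right, y down, z forward; pixel columns grow to the right and rows downward; lengths in m; the calibration is good to about 2 mm. A picture is of the moment at which its call begins. camera_info takes no time and is no camera call.
- job.hand_in(): hands the job in, once; it reports no verdict.
Trained networks look in the newest picture that a camera, given by its name, has taken for a name from the list of things; names that differ only in an ending like _2 or _b are one class to them, and where a whole thing is asked for, a point or a joint stands for the part that bears it (a point fixed in the world has none). Each returns a list of dicts, best first, with "conf" (0 to 1); they miss things now and then, are a little off and sometimes report something else, mostly with a low value. They report only what shows in the picture. A call takes as long as a camera call.
- boxes_of(camera, query): "xy" ([column, row] in pixels, amid what is visible of it).
- tip_of(camera, query): "xy" ([column, row] in pixels: a listed point, or the origin of a listed thing).
The state is a dict: "t": time; "qpos": joint angles; "qvel": joint speeds; "effort": joint torques, N m; "tcp_pos": TCP position; "orientation": TCP orientation; "ft_force": force on the tool from outside, world axes, zero at the start; "wrist_torque": the same for the moment, N m; "finger_gap": finger opening in m.
Only numpy, scipy, OpenCV 4.12 (cv2) and the standard library are available. Lean on these libraries where they do the work, as an engineer would, in place of code of your own. Each camera call takes 0.05 s, during which the arm holds its last target.

## Working session

There is one attempt and no reset: what is moved stays moved. The work goes in short steps, Python scripts to look and compute and a tool call to move; the robot and the scene stay as the last step left them, time stands still between calls to the robot, and variables do not carry over. Pictures are saved under pics/ and viewed, and the job is handed in when it is done.

Besides the shell and the picture viewer there is one more tool, called after "Emit:" by a JSON object that holds its "name" and its "arguments", one argument or row to a line. servo_tool: Moves the arm, as the interface text tells. Its arguments: {"type":"object","properties":{"hand":{"type":"array"},"offset":{"type":"array"},"spin":{"type":"array"},"grip_force":{"type":"number"}},"required":["hand","offset","spin"]}

```bash
mkdir -p pics
python3 - <<'E'
from bench import manip, eyes, job, boxes_of, tip_of
import cv2
s=manip.sense()
for k,v in s.items(): print(k,v)
for c in("scene","top"):
    cv2.imwrite(f"pics/{c}0.png",eyes.get_image(c)); print(c,eyes.camera_info(c))
    for q in("edge_mid","edge_left","edge_right","scanner","cover_rim"):
        print(q,[(d['conf'],d['xy']) for d in tip_of(c,q)][:2])
E
```

```text
t 0.0
qpos [-1.24406368  0.47783239  0.02233893  1.5564562  -0.01152028  1.10927629
 -0.08313482]
qvel [-1.19499413e-05  5.01682077e-04  6.58943861e-04 -6.02792556e-04
  4.00395117e-04  8.19701175e-04 -1.42985034e-03]
effort [ 6.31270268e-04 -5.96454191e+01  1.60826214e+00 -2.81195873e+01
  1.25298905e-02  9.58147575e-03 -1.00258524e-05]
tcp_pos [0.28412127 0.61167882 0.249302  ]
orientation [ 8.42993776e-01  5.37922526e-01 -7.43501986e-04  5.45476459e-04]
ft_force [ 0.33624066 -0.2946532   0.58625093]
wrist_torque [ 0.02245518 -0.00558928  0.02618626]
finger_gap 0.08515563641964499
scene {'fovy': 42.324690837856295, 'cx': 324.4575702547676, 'cy': 196.93086994140126, 'rvec': array([ 1.29840667,  2.49428264, -0.68335912]), 'tvec': array([ 0.27167995, -0.38431746,  1.3804215 ])}
edge_mid [(0.83, [276.5, 129.8]), (0.15, [255.1, 171.7])]
edge_left [(0.76, [314.1, 157.1]), (0.73, [243.1, 111.5])]
edge_right [(0.6, [239.3, 112.4]), (0.36, [262.2, 142.9])]
scanner [(0.97, [256.6, 173.1])]
cover_rim [(0.59, [264.5, 142.2]), (0.16, [361.6, 205.0])]
top {'fovy': 53.72104122367646, 'cx': 319.2972965634617, 'cy': 204.3925629644731, 'rvec': array([ 2.11685181, -2.1373872 ,  0.2336833 ]), 'tvec': array([0.05164469, 0.56358527, 0.75370555])}
edge_mid [(0.78, [408.1, 248.1])]
edge_left [(0.63, [356.1, 243.1])]
edge_right [(0.55, [463.2, 245.0])]
scanner [(0.69, [399.1, 209.8])]
cover_rim [(0.88, [409.1, 228.0])]
```

View pics/scene0.png

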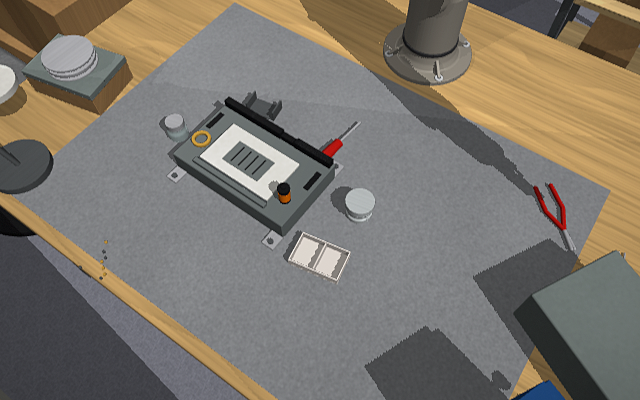

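View pics/top0.png

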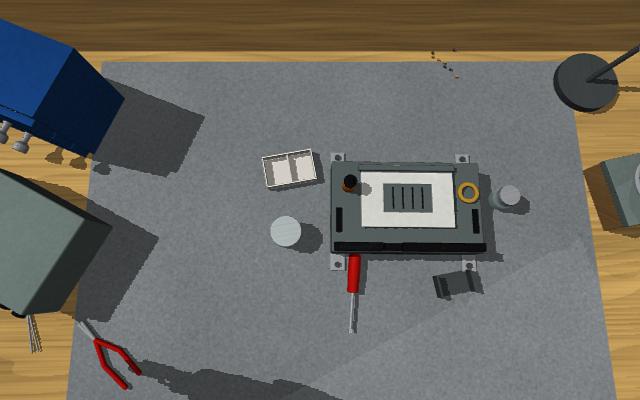

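The scene view shows the scanner at about (255,170) with its black edge running from (228,100) to (333,162). In the top view the edge runs from (334,247) to (486,248). I'll enlarge both.

```bash
cat > h.py <<'E'
import cv2, numpy as np
from bench import eyes
def cam(c):
    i=eyes.camera_info(c); f=200/np.tan(np.radians(i['fovy'])/2)
    K=np.array([[f,0,i['cx']],[0,f,i['cy']],[0,0,1]]); R=cv2.Rodrigues(i['rvec'])[0]
    return K,R,np.array(i['tvec']).ravel(),i['rvec']
def proj(c,P):
    K,R,t,rv=cam(c); return cv2.projectPoints(np.array(P,float).reshape(-1,1,3),rv,t,K,None)[0].reshape(-1,2)
def back(c,uv,z):
    K,R,t,_=cam(c); C=-R.T@t; d=R.T@np.linalg.inv(K)@np.array([*uv,1.]); return C+d*(z-C[2])/d[2]
E
python3 - <<'E'
from h import *
for c,uv in(("scene",(276.5,129.8)),("top",(408.1,248.1))): print(c,back(c,uv,.075), -cam(c)[1].T@cam(c)[2])
print(proj("scene",[.284,.612,.25]),proj("top",[.284,.612,.25]))
for p in [(535,295),(620,255),(430,330)]: print(back("scene",p,0.1))
print("cover rim",back("top",(409.1,228),.065),back("scene",(264.5,142.2),.065))
a=cv2.imread("pics/top0.png")[140:290,320:500]; cv2.imwrite("pics/top0z.png",cv2.resize(a,None,fx=4,fy=4,interpolation=2)[:600,:800])
a=cv2.imread("pics/scene0.png")[80:240,155:355]; a=cv2.resize(a,(800,600),interpolation=2) if 0 else cv2.resize(a[:150],None,fx=4,fy=4,interpolation=2)
cv2.imwrite("pics/scene0z.png",a)
E
```

```text
scene [ 0.47773565 -0.12828577  0.075     ] [1.00596285 0.36854845 0.9895879 ]
top [ 0.47127829 -0.12673334  0.075     ] [0.40542949 0.06426303 0.84844846]
[[688.1498421  190.95896204]] [[-81.15710497 376.9411848 ]]
[0.52187972 0.49597741 0.1       ]
[0.35618636 0.59542337 0.1       ]
[0.68643965 0.37191887 0.1       ]
cover rim [ 0.51238291 -0.13347948  0.065     ] [ 0.51477749 -0.13428198  0.065     ]
```

View pics/top0z.png

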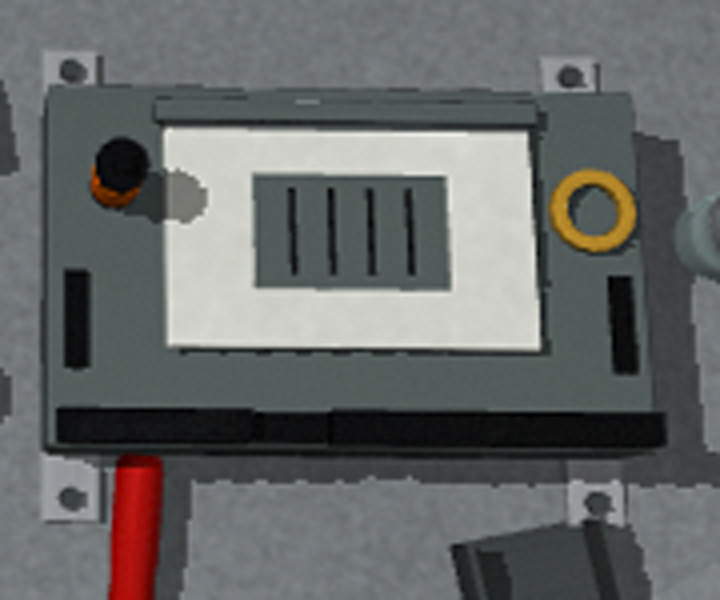

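View pics/scene0z.png

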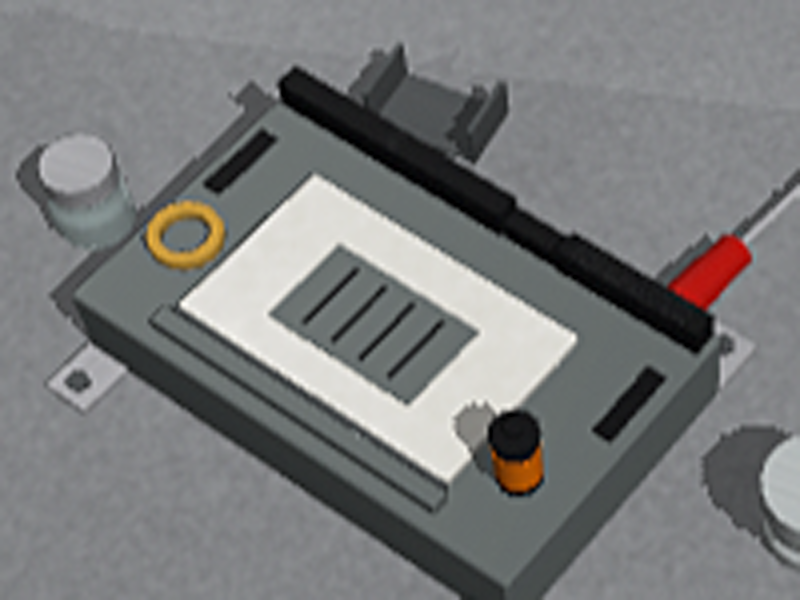

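Run:
```python
from h import *
from scipy.optimize import least_squares
T=lambda x,y:(320+x/4-.4,140+y/4-.4)
S=lambda x,y:(155+x/4-.4,80+y/4-.4)
ob=[("top",(8,150),T(57,408)),("top",(8,-150),T(665,412)),("scene",(-8,-150),S(294,67)),("scene",(-8,150),S(713,319))]
def W(p,l): 
    c,s=np.cos(p[2]),np.sin(p[2]); x,y=l[0]/1e3,l[1]/1e3
    return [p[0]+c*x-s*y,p[1]+s*x+c*y,.075]
for sel in (ob[:2],ob[2:],ob):
    r=least_squares(lambda p:np.concatenate([proj(c,W(p,l))[0]-o for c,l,o in sel]),[.47,-.127,0])
    print(r.x,np.degrees(r.x[2]),np.round(r.fun,1))
p=r.x
for e in(250,330):
    w=back("top",T(e,412),.075)
    d=w[:2]-p[:2]; print("notch edge scanner-y",-np.sin(p[2])*d[0]+np.cos(p[2])*d[1])
for u in((514,203),(563,236)):
    w=back("scene",S(*u),.075); d=w[:2]-p[:2]; print("scene",-np.sin(p[2])*d[0]+np.cos(p[2])*d[1])
print("film can", back("top",T(122,165),.105),"ends",W(p,(0,105)),W(p,(0,-105)), W(p,(0,30)))
from scipy.spatial.transform import Rotation as R
from bench import manip
print(R.from_quat(manip.sense()['orientation']).as_matrix())
```

```text
[ 0.47500664 -0.13127702 -0.01625571] -0.9313835598774051 [ 0.2 -0.  -0.2  0. ]
[ 0.47615954 -0.13036769 -0.02245611] -1.2866404871542112 [ 0.1  0.1 -0.1 -0.1]
[ 0.47539154 -0.13095389 -0.01894638] -1.0855478268599839 [ 0.  -0.4 -0.4  0.  -0.1 -0.1  0.  -0.6]
notch edge scanner-y 0.0551103816867229
notch edge scanner-y 0.015607876333015015
scene 0.015556542952708748
scene 0.05163107278692085
film can [ 0.60040675 -0.01319155  0.105     ] ends [np.float64(0.4773807865309517), np.float64(-0.025972734620538285), 0.075] [np.float64(0.4734022839741046), np.float64(-0.23593504437494434), 0.075] [np.float64(0.47595989276064915), np.float64(-0.10095927381854045), 0.075]
[[ 4.21149170e-01  9.06991386e-01 -5.10678545e-05]
 [ 9.06991387e-01 -4.21149170e-01 -3.23445291e-06]
 [-2.44408055e-05 -4.49559170e-05 -9.99999999e-01]]
```

The notch shows in both views. It spans scanner y of about +15 to +54 mm, with its centre near +35 mm. Before the transfer I'll check the boxes near the start pose.

Run:
```python
from h import *
P={c:cam(c)[0]@np.hstack([cam(c)[1],cam(c)[2][:,None]]) for c in("top","scene")}
for a,b in [((110,228),(535,297)),((110,228),(615,252)),((50,312),(615,252)),((50,312),(535,297)),((0,175),(535,297))]:
    X=cv2.triangulatePoints(P["top"],P["scene"],np.array(a,float).reshape(2,1),np.array(b,float).reshape(2,1)).ravel();X=X[:3]/X[3]
    print(a,b,X,proj("top",X)-a,proj("scene",X)-b)
for z in(.1,.2,.3): print(back("top",(110,228),z),back("top",(50,312),z),back("scene",(535,297),z),back("scene",(615,252),z))
```

```text
(110, 228) (535, 297) [0.5092036  0.49211163 0.04982974] [[-12.23285431   5.34011606]] [[-8.5587192   0.84062506]]
(110, 228) (615, 252) [0.47845483 0.50101881 0.21825325] [[-76.45927394  11.50630693]] [[-40.96814834  -1.19095835]]
(50, 312) (615, 252) [0.34772911 0.58016423 0.06957616] [[-13.78836447   6.10218833]] [[-9.0092763   2.08596225]]
(50, 312) (535, 297) [ 0.41089126  0.55217028 -0.01487319] [[ 30.67909733 -28.42929   ]] [[27.6620277  -9.88072509]]
(0, 175) (535, 297) [0.59554036 0.49226069 0.27352599] [[ 24.2325215  -17.60603166]] [[19.35756174 -5.20580021]]
[0.51262852 0.44336115 0.1       ] [0.36031684 0.53676768 0.1       ] [0.52541072 0.49748984 0.1       ] [0.35551475 0.58562798 0.1       ]
[0.49830569 0.39270995 0.2       ] [0.36634433 0.47363646 0.2       ] [0.57943036 0.48299533 0.2       ] [0.42863266 0.56122572 0.2       ]
[0.48398285 0.34205875 0.3       ] [0.37237182 0.41050524 0.3       ] [0.63344999 0.46850082 0.3       ] [0.50175057 0.53682347 0.3       ]
```

Emit:
{"name": "servo_tool", "arguments": {
  "hand": [0,0,0,0,0,0,0,0,0,0,0,0,0,0,0,0,0],
  "offset": [
    [-0.0298,0.0263,0],
    [-0.0298,0.0263,0],
    [-0.0298,0.0263,0],
    [-0.0298,0.0263,0],
    [-0.0298,0.0263,0],
    [-0.0298,0.0263,0],
    [-0.0298,0.0263,0],
    [-0.0298,0.0263,0],
    [-0.0298,0.0263,0],
    [-0.0298,0.0263,0],
    [-0.0298,0.0263,0],
    [-0.0298,0.0263,0],
    [-0.0298,0.0263,0],
    [-0.0298,0.0263,0],
    [-0.0298,0.0263,0],
    [-0.0298,0.0263,0],
    [-0.0298,0.0263,0]
  ],
  "spin": [0,0,0,0,0,0,0,0,0,0,0,0,0,0,0,0,0],
  "grip_force": 40
}}

```text
t: 2.3
tcp_pos: [0.4768, -0.0372, 0.2507]
orientation: [0.843, 0.538, 0.001, 0.0]
ft_force: [1.0, -0.2, -0.2]
finger_gap: 0.0001
```

Emit:
{"name": "servo_tool", "arguments": {
  "hand": [0,0,0,0,0,0,0,0,0],
  "offset": [
    [0,0,0],
    [0,0,0],
    [0,0,0],
    [0,0,0],
    [0,0,0],
    [0,0,0],
    [0,0,0],
    [0,0,0],
    [0,0,0]
  ],
  "spin": [8.27,8.27,8.27,8.27,8.27,8.27,8.27,8.27,0]
}}

```text
t: 3.2
tcp_pos: [0.4765, -0.0355, 0.2505]
orientation: [1.0, -0.01, 0.0, -0.0]
ft_force: [-0.2, -0.3, -0.4]
finger_gap: 0.0
```

Run:
```python
from h import *
from bench import manip
from scipy.spatial.transform import Rotation as R
s=manip.sense(); print(s['t'],s['tcp_pos'],s['ft_force'],s['qpos']); print(R.from_quat(s['orientation']).as_matrix().round(3))
for c in("scene","top"): cv2.imwrite(f"pics/{c}1.png",eyes.get_image(c))
print(proj("top",s['tcp_pos']+[0,0,-.019]),proj("scene",s['tcp_pos']+[0,0,-.019]))
```

```text
3.2 [ 0.47650886 -0.0355132   0.25048421] [-0.21284179 -0.33884288 -0.44177518] [-0.55421059  0.15417821  0.55949195  2.04134344 -0.09908928  0.97115166
  0.03610534]
[[ 1.   -0.02  0.  ]
 [-0.02 -1.    0.  ]
 [ 0.   -0.   -1.  ]]
[[374.18461346 236.60714325]] [[308.91461586 100.66147589]]
```

View pics/scene1.png

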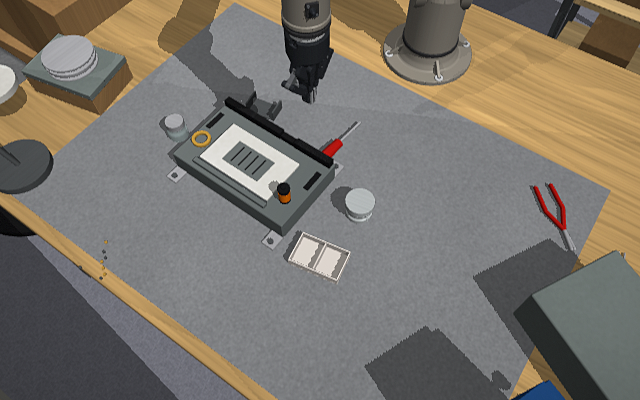

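The gripper is shut and stands above the edge's left end, with its tips at about (309,100). I'll enlarge the view to see how far the knuckles stick out before descending.

Run:
```python
import cv2
a=cv2.imread("pics/scene1.png")[20:170,220:370]; b=cv2.imread("pics/top1.png")[150:300,300:500]
cv2.imwrite("pics/s1z.png",cv2.resize(a,None,fx=4,fy=4,interpolation=2));cv2.imwrite("pics/t1z.png",cv2.resize(b,None,fx=4,fy=4,interpolation=2))
```

```text
(no output)
```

View pics/s1z.png

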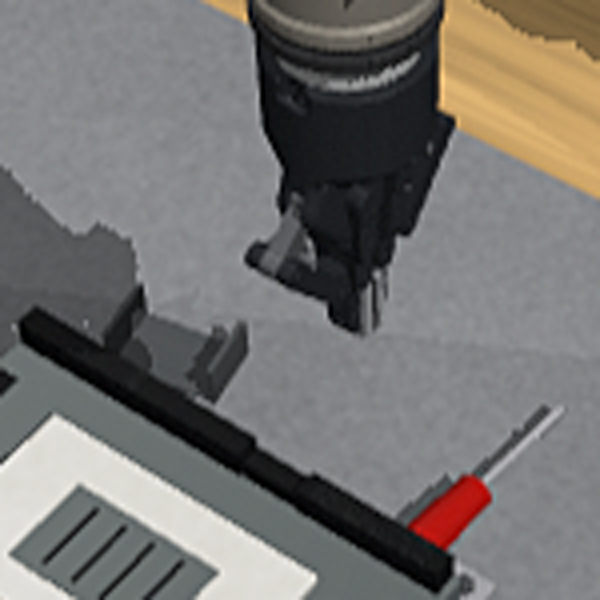

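View pics/t1z.png

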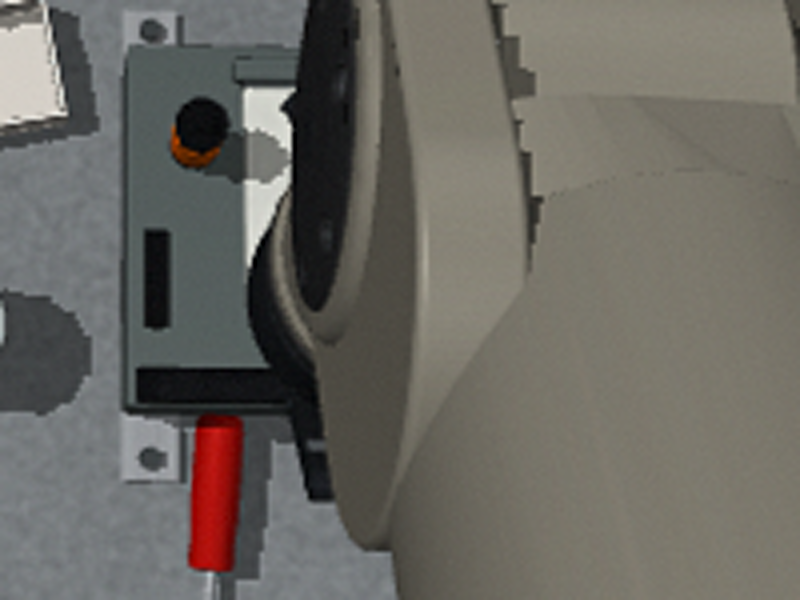

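Seen closed, the knuckles stick out a long way along the jaw axis, so this orientation would put one over the rising cover. I'll turn the jaws to lie along the edge instead.

Emit:
{"name": "servo_tool", "arguments": {
  "hand": [0,0,0,0,0,0,0,0,0,0,0,0,0],
  "offset": [
    [0,0,0.01],
    [0,0,0.01],
    [0,0,0.01],
    [0,0,0.01],
    [0,0,0.01],
    [0,0,0.01],
    [0,0,0.01],
    [0,0,0.01],
    [0,0,0.01],
    [0,0,0.01],
    [0,0,0.01],
    [0,0,0.01],
    [0,0,0.01]
  ],
  "spin": [8.18,8.18,8.18,8.18,8.18,8.18,8.18,8.18,8.18,8.18,8.18,0,0]
}}

```text
t: 4.6
tcp_pos: [0.4765, -0.0354, 0.1197]
orientation: [-0.703, 0.712, -0.0, 0.0]
ft_force: [-0.1, 0.2, 0.2]
finger_gap: -0.0001
```

Run:
```python
from h import *
from bench import manip
from scipy.spatial.transform import Rotation as R
s=manip.sense(); print(s['t'],s['tcp_pos'],s['ft_force'],s['qpos']); print(R.from_quat(s['orientation']).as_matrix().round(3))
a=eyes.get_image("scene"); cv2.imwrite("pics/s2z.png",cv2.resize(a[20:170,220:370],None,fx=4,fy=4,interpolation=2))
```

```text
4.6 [ 0.47654539 -0.03542423  0.11967821] [-0.11220088  0.18193884  0.18535698] [-0.66039124  0.43023869  0.75151113  2.16861813 -0.45659153  0.70209062
 -1.1808517 ]
[[-0.013 -1.     0.   ]
 [-1.     0.013 -0.   ]
 [ 0.    -0.    -1.   ]]
```

View pics/s2z.png

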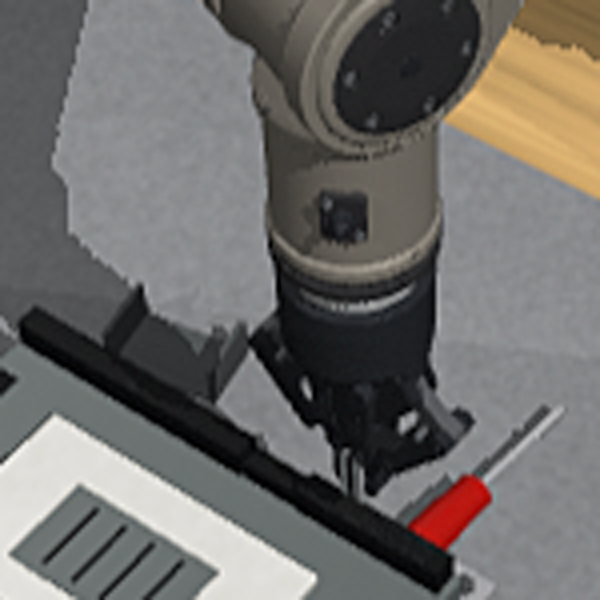

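Run:
```python
from h import *
for z in (.1007,.075): print((proj("scene",[.4765,-.0354,z])-[220,20])*4)
```

```text
[[361.51013504 487.01571899]]
[[362.48769474 515.44113224]]
```

Emit:
{"name": "servo_tool", "arguments": {
  "hand": [0,0,0,0,0],
  "offset": [
    [0,0,0.008],
    [0,0,0.006],
    [0,0,0.004],
    [0,0,0.002],
    [0,0,0]
  ],
  "spin": [0,0,0,0,0]
}}

```text
t: 5.15
tcp_pos: [0.4764, -0.0357, 0.1002]
orientation: [-0.701, 0.714, 0.0, -0.0]
ft_force: [0.6, -1.0, -0.5]
finger_gap: -0.0001
```

Emit:
{"name": "servo_tool", "arguments": {
  "hand": [0,0,0],
  "offset": [
    [0,0,0.002],
    [0,0,0.002],
    [0,0,0]
  ],
  "spin": [0,0,0]
}}

```text
t: 5.45
tcp_pos: [0.4764, -0.0355, 0.0962]
orientation: [-0.701, 0.714, 0.0, -0.0]
ft_force: [-0.3, 0.0, 0.2]
finger_gap: -0.0002
```

Emit:
{"name": "servo_tool", "arguments": {
  "hand": [0,0,0],
  "offset": [
    [0,0,0.001],
    [0,0,0.001],
    [0,0,0]
  ],
  "spin": [0,0,0]
}}

```text
t: 5.75
tcp_pos: [0.4764, -0.0356, 0.0942]
orientation: [-0.701, 0.714, 0.0, -0.0]
ft_force: [0.1, 0.1, 0.6]
finger_gap: -0.0002
```

Emit:
{"name": "servo_tool", "arguments": {
  "hand": [0,0],
  "offset": [
    [0,0,0.001],
    [0,0,0]
  ],
  "spin": [0,0]
}}

```text
t: 5.95
tcp_pos: [0.4764, -0.0356, 0.0941]
orientation: [-0.7, 0.714, 0.001, 0.0]
ft_force: [-4.7, -0.0, 14.4]
finger_gap: 0.0001
```

Contact came at a tip height of about 75 mm with 14 N. I'll ease off and slide right with light contact.

Emit:
{"name": "servo_tool", "arguments": {
  "hand": [0,0,0,0],
  "offset": [
    [0,0,0],
    [0,0,-0.0006],
    [0.003,0,0],
    [0,0,0]
  ],
  "spin": [0,0,0,0]
}}

```text
t: 6.35
tcp_pos: [0.4767, -0.0385, 0.0941]
orientation: [-0.701, 0.714, -0.0, 0.0]
ft_force: [-1.1, 1.6, 5.9]
finger_gap: 0.0
```

Emit:
{"name": "servo_tool", "arguments": {
  "hand": [0,0,0,0,0,0,0],
  "offset": [
    [0.005,0,0],
    [0.005,0,0],
    [0.005,0,0],
    [0.005,0,0],
    [0.005,0,0],
    [0.005,0,0],
    [0.005,0,0]
  ],
  "spin": [0,0,0,0,0,0,0]
}}

```text
t: 7.05
tcp_pos: [0.4763, -0.0728, 0.0941]
orientation: [-0.701, 0.713, 0.0, 0.001]
ft_force: [-0.7, 3.9, 5.6]
finger_gap: -0.0002
```

Emit:
{"name": "servo_tool", "arguments": {
  "hand": [0,0,0,0],
  "offset": [
    [0.004,0,0],
    [0.004,0,0],
    [0.004,0,0],
    [0,0,0]
  ],
  "spin": [0,0,0,0]
}}

```text
t: 7.45
tcp_pos: [0.4752, -0.0866, 0.0937]
orientation: [-0.7, 0.714, -0.0, -0.0]
ft_force: [0.0, -0.2, -0.1]
finger_gap: 0.0001
```

Emit:
{"name": "servo_tool", "arguments": {
  "hand": [0,0],
  "offset": [
    [0.002,0,0],
    [0,0,0]
  ],
  "spin": [0,0]
}}

```text
t: 7.65
tcp_pos: [0.4752, -0.088, 0.0937]
orientation: [-0.7, 0.714, -0.0, -0.0]
ft_force: [0.1, -0.4, -0.4]
finger_gap: -0.0002
```

Emit:
{"name": "servo_tool", "arguments": {
  "hand": [0,0],
  "offset": [
    [0.002,0,0],
    [0,0,0]
  ],
  "spin": [0,0]
}}

```text
t: 7.85
tcp_pos: [0.4753, -0.0898, 0.0938]
orientation: [-0.7, 0.714, -0.0, -0.0]
ft_force: [0.7, 0.4, -0.2]
finger_gap: 0.0002
```

Emit:
{"name": "servo_tool", "arguments": {
  "hand": [0,0],
  "offset": [
    [0.002,0,0],
    [0,0,0]
  ],
  "spin": [0,0]
}}

```text
t: 8.05
tcp_pos: [0.4754, -0.0918, 0.0939]
orientation: [-0.7, 0.714, -0.0, -0.0]
ft_force: [-0.2, -0.5, 0.3]
finger_gap: 0.0
```

Emit:
{"name": "servo_tool", "arguments": {
  "hand": [0,0],
  "offset": [
    [0.002,0,0],
    [0,0,0]
  ],
  "spin": [0,0]
}}

```text
t: 8.25
tcp_pos: [0.4754, -0.0939, 0.0939]
orientation: [-0.7, 0.714, -0.0, -0.0]
ft_force: [-0.2, -0.7, 0.0]
finger_gap: -0.0001
```

The force vanished, so the finger is in the notch. I'll centre by the vision estimate (y ≈ -0.0965) and lower onto the key.

Emit:
{"name": "servo_tool", "arguments": {
  "hand": [0,0,0,0],
  "offset": [
    [0.0026,0,0],
    [0,0,0.002],
    [0,0,0.002],
    [0,0,0]
  ],
  "spin": [0,0,0,0]
}}

```text
t: 8.65
tcp_pos: [0.4751, -0.0961, 0.0896]
orientation: [-0.701, 0.714, 0.0, -0.0]
ft_force: [-0.1, 0.1, -0.6]
finger_gap: -0.0001
```

Emit:
{"name": "servo_tool", "arguments": {
  "hand": [0,0,0,0],
  "offset": [
    [0,0,0.001],
    [0,0,0.001],
    [0,0,0.001],
    [0,0,0]
  ],
  "spin": [0,0,0,0]
}}

```text
t: 9.05
tcp_pos: [0.4753, -0.0961, 0.0869]
orientation: [-0.701, 0.714, 0.0, 0.0]
ft_force: [-0.5, 0.2, 1.9]
finger_gap: 0.0
```

Emit:
{"name": "servo_tool", "arguments": {
  "hand": [0,0,0,0,0,0,0],
  "offset": [
    [0,0,0.001],
    [0,0,0.001],
    [0,0,0.001],
    [0,0,0.001],
    [0,0,0.001],
    [0,0,0.001],
    [0,0,0]
  ],
  "spin": [0,0,0,0,0,0,0]
}}

```text
t: 9.75
tcp_pos: [0.4753, -0.0961, 0.0809]
orientation: [-0.701, 0.714, 0.0, 0.0]
ft_force: [-0.5, 0.6, 2.3]
finger_gap: -0.0002
```

Emit:
{"name": "servo_tool", "arguments": {
  "hand": [0,0,0],
  "offset": [
    [0,0,0.001],
    [0,0,0.0005],
    [0,0,0]
  ],
  "spin": [0,0,0]
}}

```text
t: 10.05
tcp_pos: [0.4754, -0.0962, 0.08]
orientation: [-0.7, 0.714, 0.0, 0.0]
ft_force: [-4.1, 0.7, 15.0]
finger_gap: 0.0001
```

The key has bottomed out: the tip is at 61 mm and the force rose to 15 N. I'll hold, then look.

Run:
```python
from h import *
a=eyes.get_image("scene"); a=eyes.get_image("scene"); cv2.imwrite("pics/s3z.png",cv2.resize(a[80:230,155:355],None,fx=4,fy=4,interpolation=2))
```

```text
(no output)
```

View pics/s3z.png

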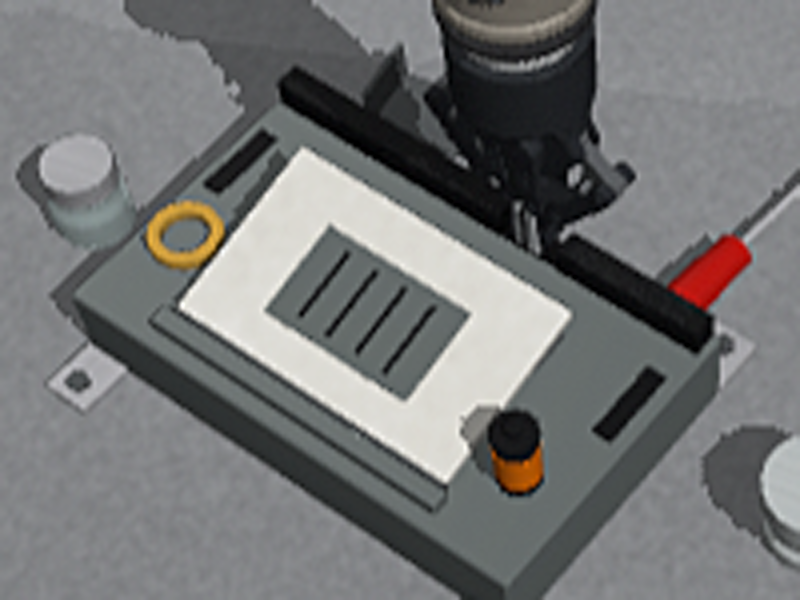

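The finger is in the notch at zoomed (530,235). The cover's rim has moved up, its corner going from (315,175) to (300,148), so it stands open. Now I'll lift straight up.

Emit:
{"name": "servo_tool", "arguments": {
  "hand": [0,0,0,0,0,0,0,0,0,0],
  "offset": [
    [0,0,-0.003],
    [0,0,-0.006],
    [0,0,-0.01],
    [0,0,-0.02],
    [0,0,-0.02],
    [0,0,-0.03],
    [0,0,-0.03],
    [0,0,-0.03],
    [0,0,0],
    [0,0,0]
  ],
  "spin": [0,0,0,0,0,0,0,0,0,0]
}}

```text
t: 11.15
tcp_pos: [0.4755, -0.096, 0.229]
orientation: [-0.701, 0.713, -0.0, 0.001]
ft_force: [1.1, 0.9, -0.3]
finger_gap: -0.0
```

Run:
```python
from h import *
from bench import manip
a=eyes.get_image("scene"); cv2.imwrite("pics/s4z.png",cv2.resize(a[80:230,155:355],None,fx=4,fy=4,interpolation=2))
s=manip.sense(); print(s['t'],s['tcp_pos'],s['ft_force'])
# predicted rim corner: right front corner of cover shut/open
p=np.array([.4754,-.131]);th=-.019;c,sn=np.cos(th),np.sin(th)
for z,dx in((.065,0),(.093,.004)):
    x,y=.040+dx,-.095; print((proj("scene",[p[0]+c*x-sn*y,p[1]+sn*x+c*y,z])-[155,80])*4)
```

```text
11.2 [ 0.47494932 -0.09586252  0.22819166] [ 0.35049638 -0.14014434 -0.52879248]
[[311.48906687 172.13211151]]
[[299.18908006 144.78030028]]
```

View pics/s4z.png

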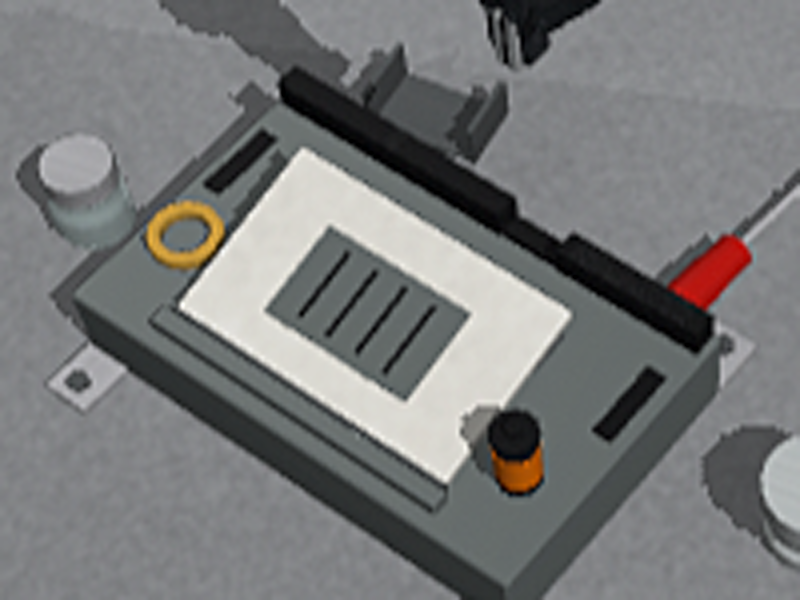

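The arm is clear and the cover is still up. Its corner sits at (300,148), against (299,145) predicted for fully open and (311,172) for shut. The loose things in this crop look unmoved, so I'm handing in.

```bash
python3 -c "
from bench import job; print(job.hand_in())"
```

```text
the job is handed in; nothing more can be done
None
```

The release key is pressed fully down and the white cover is up and stays up. I handed the job in at about 11 s; the system gives no verdict.

- **Touch:** the closed fingertip touched the edge's left plain end with 14 N.
- **Feeling along:** I slid it right under about 6 N. The force vanished somewhere between y ≈ -0.073 and -0.087, so the notch was found by touch. I had already seen it in the pictures, and took its centre (y ≈ -0.0965) from them instead of feeling for the far wall.
- **Press:** the key went down until it bottomed out, with the tip at 61 mm (14 mm below the edge's top) and 15 N. I then lifted straight up, leaving the tip about 135 mm above the edge.

**Last checks:**
- **Cover:** after the lift, the cover's front corner was within about 1 pixel of where it should be when fully open.
- **Clear of contact:** the wrist force is back to about zero.
- **Loose things:** the ones I could see in the last picture look unmoved. It was cropped, so the parts tray, most of the lens barrel and part of the screwdriver were not in it; the arm never went near them at low height.
- **Force reading:** the pressing force at the wrist showed about 2 N while the key moved, lower than the 4 to 8 N stated. The end position and the risen cover still confirm the full press.

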